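Send the passed hanger down the gravity rail

TASK

The hanger with the green paint has passed its weld check. Pick it up by the tab on its top, set it down astride the upper half of the sloped rail so that its rollers sit on the rail, then let go and let it roll down by itself to the stop. Do not push or carry it down the rail, and leave the red hanger standing where it is.

Things in the scene. Friction and masses are not known exactly. Their poses are not given: they have to be found in the camera images.
- hanger_green: Loose green hanger to send: inverted U, 64 (x) x 54 (y) x 107 mm high, 0.27 kg, standing. Side plates 36 apart inside, open below; between them 2 slick rollers, lowest line 35 above the underside. Grip tab on top, mid-deck: 34 (x) x 14 thick (y), 64 to 107 above the underside; grasp across y. On the rail, the rail runs along its x. Origin: centre of underside, z up. Same either way round.
- hanger_red: Red hanger (rejected), same shape and size as the green one, also loose and standing on the work surface. Origin: centre of its underside, z up. Leave it where it is.
- gravity_rail: Fixed rail on a dark base 310 x 70 mm. Origin: centre of base underside; x level, downhill; y across; z up. Steel bar 20 wide, 22 deep, 300 long, falls 7 degrees toward +x; its top is at z = 85 at x = 0. Yellow stop, rubber face at x = +130, 30 above the bar; at the upper end a lip 11 above the bar at x = -148. A hanger at the stop has its origin at about x = 93, y = 0, z = 38.
- rail_load (a point): Point on the rail's top, on its centre line, 85 mm uphill of the rail's middle: a good place to set the hanger down. A level hanger with its origin straight below this point touches first with its uphill roller, when its origin is about 33 mm below the point; let go there, it tips 7 degrees onto both rollers and rolls off at once.
Things that resemble listed ones, but are neither listed nor needed, are in the scene too. Leave any blue or orange look-alike of the hanger_green alone.

How it is judged:
By the outcome, as a careful person would: the job done as asked, in the order asked, and still so for the second after the job is handed in, with the robot touching nothing.
It also fails if it takes over 35 s, if anything falls off the work surface, if the arm or the gripper's body presses on something with over 40 N, if the wrist force passes 120 N, or if a joint passes its speed limit or range.

ROBOT

A 6-joint arm with a two-finger parallel gripper is mounted at the origin on a cart in front of the work surface, level with it; the furniture and walls round the work are solid. World frame = base frame: x ahead of the robot, y to its left, z up, the work surface at z = 0. Lengths are in mm, angles in rad, forces in N, time in s.
With the tool pointing down it reaches from about 350 to 875 mm from the base axis. Payload 4.2 kg.
Tool frame: the origin (TCP) lies between the finger pads; the fingertips stand 11 mm ahead of it and the grasp point (between the pads) lies 8 mm behind it; z points along the fingers, y is the direction in which the jaws open and shut (so a half turn about z gives the same grasp; the last joint's range is limited). The gripper opens to 85 mm and grips with 20 to 120 N. Pads are 22 mm wide; open, the fingers measure 114 mm over their backs; the gripper's body (76 mm by 85 mm) begins 54 mm behind the grasp point. The pads swing forward as they close: fully open they stand 13 mm farther back than shut.
Start: joints at [-0.955, 0.385, 0.008, 0, -1.194, -0.259], TCP at [218.313, -585.61, 242.312] pointing down, gripper open.
Joint ranges: [-3.14, 3.14], [-1.21, 2.06], [-1.07, 1.41], [-3.16, 2.05], [-2.99, -0.16], [-3.1, 3.1]. Speed limits (rad/s): [2.79, 2.79, 3.14, 3.14, 3.14, 3.14].

INTERFACE

Orientations are given as a unit quaternion [x, y, z, w].
In Python, from bench import * gives the robot as it stands.
- The arm moves only by the tool servo_tool, never from a script. Its argument "rows" is a list of rows, each a list of 7 numbers: the opening, from 0 (shut) to 1 (fully open), then the shift along the tool's x, y, z in cm, then the turn, a rotation vector about the tool's x, y, z in degrees. A call has 1 to 12 rows; each row shifts and turns the commanded pose from where the row before left it, along the tool's axes as they then stand; what a row does not reach is not made up. A row lasts 1/10 s, in which the tool goes at most 50 mm and 8.59 degrees, less where a joint would pass 70% of its speed; a pose out of reach is approached as far as the arm can. A call is refused whole if a number of a shift passes 5 or a number of a turn 8.59, either way. A call with a gripper value outside its range is refused whole. The fingers move at their own pace and stop on an object; the grip force is fixed at half the most. Time passes only in rows, so rows that do not move let the fingers close. It gives the time, the measured TCP pose, the force and the opening at its end, in the units of the state.
- read_state(): the state, without advancing time (a new reading comes with each control period).
- get_image(name): name is "scene" or "top" or "wrist"; returns a dict with "image" (420x560x3 uint8, red, green, blue), "mtx" (3x3 intrinsics, pixels), "extrinsics" (4x4, takes a point from camera to world coordinates). Camera axes: x right, y up, looking along -z (the intrinsics and any distortion apply to the point x, -y, -z); pixel columns grow to the right and rows downward; lengths in mm; the calibration is good to about 2 mm. The wrist camera is an equidistant fisheye: a pixel r from the principal point sees the ray r / f radians off the axis. A picture is of the moment at which its call begins. There is no depth.
- job_done(): hands the job in, once; it reports no verdict.
The state is a dict: "clock": time; "joints": joint angles; "joint_vel": joint speeds; "joint_efforts": joint torques, N m; "position": TCP position; "ee_rot": TCP orientation; "contact_force": force on the tool from outside, world axes, zero at the start; "wrist_torque": the same for the moment, N m; "gripper_width": finger opening in mm.
Only numpy, scipy, OpenCV 4.12 (cv2) and the standard library are available. Lean on these libraries where they do the work, as an engineer would, in place of code of your own. Each camera call takes 0.05 s, during which the arm holds its last target. There are 200 camera calls.

## Working session

There is one attempt and no reset: what is moved stays moved. The work goes in short steps, Python scripts to look and compute and a tool call to move; the robot and the scene stay as the last step left them, time stands still between calls to the robot, and variables do not carry over. Pictures are saved under pics/ and viewed, about 8 in all and at most 12, crops included, and the job is handed in when it is done.

Besides the shell and the picture viewer there is one more tool, called in YAML: its name, and indented under it one key for each argument. servo_tool: Moves the arm, as the interface text tells. Its arguments: {"type":"object","properties":{"rows":{"type":"array","items":{"type":"array","items":{"type":"number"}}}},"required":["rows"]}

```bash
mkdir -p pics; cat > h.py <<'E'
from bench import *
import numpy as np, cv2
def snap(n,f):
    d=get_image(n); cv2.imwrite(f'pics/{f}.png',cv2.cvtColor(d['image'],cv2.COLOR_RGB2BGR)); np.savez(f'pics/{f}.npz',**{k:d[k] for k in('image','mtx','extrinsics')}); return d
def ray(d,u,v):
    K=d['mtx'];E=d['extrinsics']
    r=E[:3,:3]@np.array([(u-K[0,2])/K[0,0],-(v-K[1,2])/K[1,1],-1.]); return E[:3,3],r
def onz(d,u,v,z):
    o,r=ray(d,u,v); return o+r*(z-o[2])/r[2]
def proj(d,p):
    K=d['mtx'];E=d['extrinsics']; c=E[:3,:3].T@(np.array(p,float)-E[:3,3]); return K[0,2]+K[0,0]*c[0]/-c[2],K[1,2]-K[1,1]*c[1]/-c[2]
E
python3 - <<'E'
from h import *
d=[]
for n in('top','scene'):
    a=get_image(n);print(n,{k:(v.tolist() if k in('mtx','extrinsics') else None if k=='image' else v) for k,v in a.items()})
    cv2.imwrite(f'pics/{n}1.png',a['image'][:,:,::-1]); np.savez(f'pics/{n}1.npz',**a)
print(read_state())
E
```

```text
top {'image': None, 'mtx': [[446.8915011207832, 0.0, 276.57540136734747], [0.0, 446.8915011207832, 211.39863303365283], [0.0, 0.0, 1.0]], 'extrinsics': [[0.010813514357659086, 0.9865900374990239, -0.16285934365246452, 419.7314167814796], [-0.9999375267312679, 0.011130079683318344, 0.0010314847542307228, -45.730903723630036], [0.0028302900543810167, 0.1628380153217234, 0.98664875727094, 1038.3859416106325], [0.0, 0.0, 0.0, 1.0]]}
scene {'image': None, 'mtx': [[427.1339893824078, 0.0, 277.55474236983605], [0.0, 427.1339893824078, 208.94463837761634], [0.0, 0.0, 1.0]], 'extrinsics': [[-0.8019126936568626, 0.3180176109071536, -0.505767566086341, 143.29450252827945], [-0.5971813282876433, -0.4017037923906398, 0.6942683374053464, 569.339976768544], [0.017620808625063173, 0.8587775394896423, 0.5120455495085519, 536.6791226862268], [0.0, 0.0, 0.0, 1.0]]}
{'clock': 0.1, 'joints': array([-9.55406311e-01,  3.85489291e-01,  6.76485053e-03, -4.34425863e-04,
       -1.19403357e+00, -2.58568764e-01]), 'joint_vel': array([-0.00074428, -0.00291729,  0.00393335,  0.00096318,  0.00110134,
       -0.00136949]), 'joint_efforts': array([-2.13497360e-04, -3.93319166e+01,  1.88929385e+01,  4.19796646e+00,
       -2.57912776e-03,  9.83949434e-06]), 'position': array([ 218.13043347, -585.15790511,  241.32616412]), 'ee_rot': array([-1.77386721e-01,  9.84140716e-01,  9.74118721e-04, -2.32168185e-04]), 'contact_force': array([0.06697526, 1.08479069, 0.14697007]), 'wrist_torque': array([ 0.0103486 ,  0.04378663, -0.01662582]), 'gripper_width': 85.4603896599595}
```

View pics/top1.png

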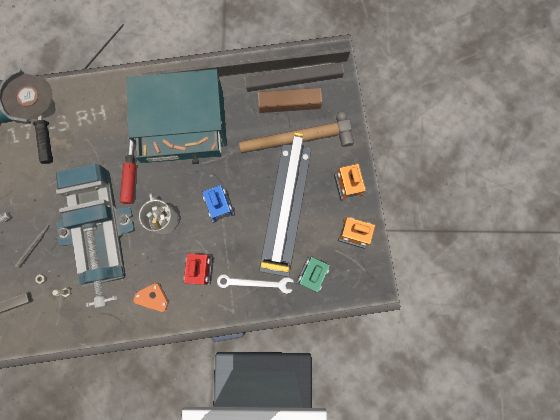

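View pics/scene1.png

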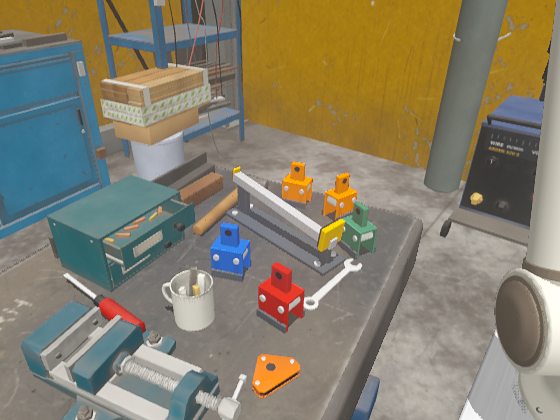

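Top view: the only green hanger is at (314,274). The red one is at (197,269), blue at (217,202), and orange at (351,180) and (358,231). The rail runs from its lip at (297,134) down to the yellow stop at (276,268). I'll confirm the green one in an enlarged crop.

```bash
python3 - <<'E'
from h import *
a=np.load('pics/top1.npz')['image'][:,:,::-1]; s=np.load('pics/scene1.npz')['image'][:,:,::-1]
A=cv2.resize(a[245:305,256:346],None,fx=6,fy=6,interpolation=cv2.INTER_CUBIC)[:,:400*6]
A=cv2.resize(a[120:300,250:340],None,fx=3.3,fy=3.3,interpolation=cv2.INTER_CUBIC)
B=cv2.resize(s[155:275,315:395],None,fx=4.95,fy=4.95,interpolation=cv2.INTER_CUBIC)
cv2.imwrite('pics/c1.png',np.hstack([A,B[:A.shape[0]]])); print(A.shape,B.shape)
d=np.load('pics/top1.npz')
h=cv2.cvtColor(d['image'],cv2.COLOR_RGB2HSV)
m=cv2.inRange(h,(65,60,30),(90,255,255)); m[:,:290]=0;m[:250]=0;m[:,345:]=0
c=max(cv2.findContours(m,0,1)[0],key=cv2.contourArea);print('green',cv2.minAreaRect(c),cv2.contourArea(c))
y=cv2.inRange(h,(20,120,120),(35,255,255));n,_,st,ce=cv2.connectedComponentsWithStats(y)
print([(st[i].tolist(),ce[i].round(1)) for i in range(1,n) if st[i,4]>15])
w=cv2.inRange(h,(0,0,200),(180,40,255)); w[:,:255]=0;w[:,320:]=0;w[:125]=0;w[280:]=0
c=max(cv2.findContours(w,0,1)[0],key=cv2.contourArea);print('bar',cv2.minAreaRect(c),cv2.boxPoints(cv2.minAreaRect(c)))
E
```

```text
(594, 297, 3) (594, 396, 3)
green ((313.8759765625, 273.9087829589844), (21.083860397338867, 30.02486801147461), 25.016895294189453) 573.0
[([294, 132, 9, 5, 28], array([298.3, 134.1])), ([261, 262, 28, 10, 162], array([274.6, 266.4]))]
bar ((286.63946533203125, 198.79425048828125), (8.606063842773438, 126.21385955810547), 10.17551040649414) [[271.2554  260.14838]
 [293.55283 135.91972]
 [302.02353 137.44012]
 [279.7261  261.66876]]
```

View pics/c1.png

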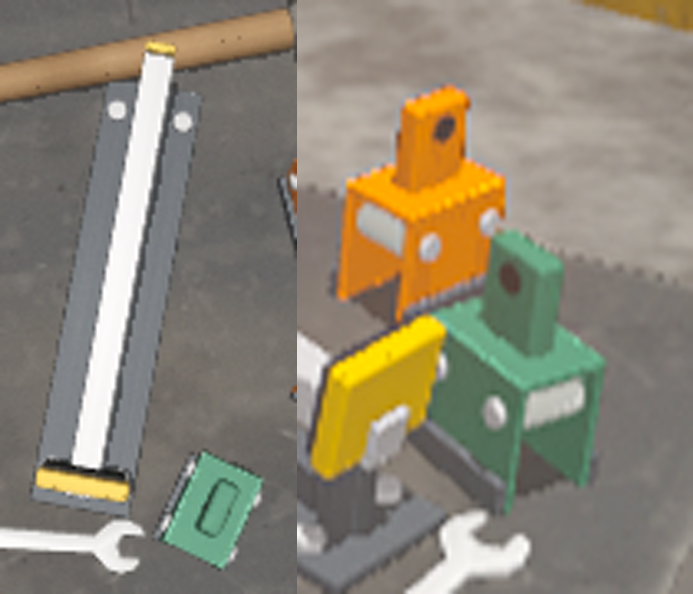

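The crop confirms the green hanger: its tab top is at about (316,274) with the long axis about 25° off image vertical, and it stands close to the stop. Next I compute the poses.

```bash
python3 - <<'E'
from h import *
from scipy.spatial.transform import Rotation as R
d=np.load('pics/top1.npz'); s=np.load('pics/scene1.npz')
f=lambda x,y:(250+x/3.3-.35,120+y/3.3-.35)
# deck corners from crop
C=[f(204,453),f(262,483),f(222,567),f(163,535)]
P=np.array([onz(d,*c,64) for c in C]); print('deck corners',P.round(0).tolist(),'ctr',P.mean(0).round(1))
e=P[0]-P[3]+P[1]-P[2]; print('yaw deck long',np.degrees(np.arctan2(e[1],e[0])), np.linalg.norm(P[0]-P[3]),np.linalg.norm(P[0]-P[1]))
T=onz(d,*f(219,507),107);print('tab top',T.round(1))
g=P.mean(0);print('scene proj of tab top centre',proj(s,[g[0],g[1],107]),'crop',[(proj(s,[g[0],g[1],107])[0]-315)*4.95+297,(proj(s,[g[0],g[1],107])[1]-155)*4.95])
U=onz(d,297.8,136.7,85+148*np.tan(np.radians(7)));L=onz(d,275.5,261.5,69)
print('bar',U.round(1),L.round(1),np.linalg.norm((U-L)[:2]))
v=(L-U)[:2];v/=np.linalg.norm(v);o=U[:2]+v*148;print('rail O',o,'dir yaw',np.degrees(np.arctan2(v[1],v[0])), 'alt O from L',L[:2]-v*130)
# base corners: (z~ base top 12?)
B=[f(108,84),f(200,95),f(128,514),f(32,499)]
Q=np.array([onz(d,*c,8) for c in B]);print('base',Q.round(0).tolist(),Q.mean(0))
st=read_state();r=R.from_quat(st['ee_rot']);print(st['position'],r.as_matrix().round(3).tolist())
print('rel green in rail',[(g[:2]-o)@v,(g[:2]-o)@np.array([-v[1],v[0]])])
for x,z in((-148,103.2+11),(130,99)):
  p=np.r_[o+v*x,z];print('check scene',proj(s,p))
E
```

```text
deck corners [[481.0, -124.0, 64.0], [462.0, -162.0, 64.0], [407.0, -135.0, 64.0], [427.0, -97.0, 64.0]] ctr [ 444.5 -129.4   64. ]
yaw deck long -26.238811146463014 60.006326604139815 42.63127270537061
tab top [ 444.8 -129.6  107. ]
scene proj of tab top centre (np.float64(361.3332394710656), np.float64(205.23290271555257)) crop [np.float64(526.3495353817748), np.float64(248.65286844198522)]
bar [739.8 -91.2 103.2] [470.1 -45.6  69. ] 273.4927703116981
rail O [593.84618912 -66.53807533] dir yaw 170.39936215818693 alt O from L [598.29029136 -67.28978985]
base [[751.0, -59.0, 8.0], [743.0, -126.0, 8.0], [442.0, -75.0, 8.0], [452.0, -9.0, 8.0]] [596.98091912 -67.27927803   8.        ]
[ 218.13043347 -585.15790511  241.32616412] [[-0.937, -0.349, -0.001], [-0.349, 0.937, 0.002], [0.0, 0.002, -1.0]]
rel green in rail [np.float64(136.8155228495875), np.float64(86.86528003414783)]
check scene (np.float64(237.62651025387805), np.float64(168.60885996367494))
check scene (np.float64(330.34964441566194), np.float64(222.92234719634814))
```

servo_tool:
  rows:
    - [0.6,-3.4,3.2,0,0,0,0]
    - [0.6,-3.4,3.2,0,0,0,0]
    - [0.6,-3.4,3.2,0,0,0,0]
    - [0.6,-3.4,3.2,0,0,0,0]
    - [0.6,-3.4,3.2,0,0,0,0]
    - [0.6,-3.4,3.2,0,0,0,0]
    - [0.6,-3.4,3.2,0,0,0,0]
    - [0.6,-3.4,3.2,0,0,0,0]
    - [0.6,-3.4,3.2,0,0,0,0]
    - [0.6,-3.4,3.2,0,0,0,0]
    - [0.6,-3.1,2.8,0,0,0,0]
    - [0.6,0,0,0,0,0,0]

```text
clock: 1.3
position: [446.2, -126.6, 242.1]
ee_rot: [-0.18, 0.984, 0.0, 0.0]
contact_force: [-0.2, 0.0, -0.3]
gripper_width: 51.2
```

servo_tool:
  rows:
    - [0.6,0,0,0.5,0,0,7.7]
    - [0.6,0,0,0.5,0,0,7.7]
    - [0.6,0,0,0.5,0,0,7.7]
    - [0.6,0,0,0.5,0,0,7.7]
    - [0.6,0,0,0.5,0,0,7.7]
    - [0.6,0,0,0.5,0,0,7.9]
    - [0.6,0,0,0,0,0,0]
    - [0.6,0,0,0,0,0,0]

```text
clock: 2.1
position: [444.1, -130.3, 212.2]
ee_rot: [0.223, 0.975, -0.0, -0.0]
contact_force: [0.1, 0.6, -0.4]
gripper_width: 51.6
```

```bash
python3 - <<'E'
from h import *
from scipy.spatial.transform import Rotation as R
st=read_state();M=R.from_quat(st['ee_rot']).as_matrix();print(st['clock'],st['position'],st['gripper_width'],M.round(3).tolist(),np.degrees(np.arctan2(M[1,0],M[0,0])))
print('err tool',M.T@(np.array([444.6,-129.5,82])-st['position']))
d=snap('wrist','w1');print(d['mtx'].tolist())
E
```

```text
2.1 [ 444.14496682 -130.25270603  212.2235982 ] 51.60511565279728 [[-0.9, 0.436, -0.001], [0.436, 0.9, -0.0], [0.0, -0.0, -1.0]] 154.18247821984926
err tool [ -0.13949021   0.91547519 130.22327594]
[[325.19226210127806, 0.0, 277.3766453934615], [0.0, 325.19226210127806, 210.4566374867056], [0.0, 0.0, 1.0]]
```

View pics/w1.png

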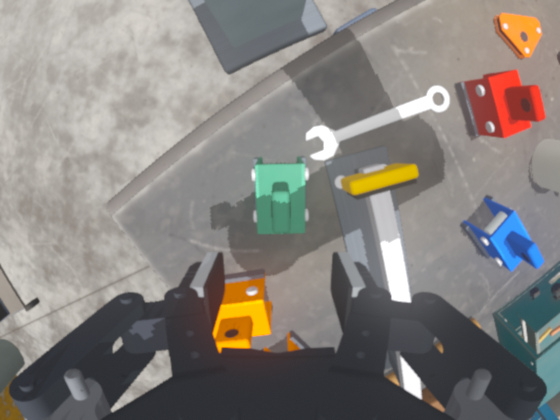

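Wrist view: the green hanger sits square in the frame at (280,197), midway between the fingers (about column 278). Descend and grip.

servo_tool:
  rows:
    - [0.6,0,0.1,3,0,0,0]
    - [0.6,0,0,3,0,0,0]
    - [0.6,0,0,3,0,0,0]
    - [0.6,0,0,2,0,0,0]
    - [0.6,0,0,1,0,0,0]
    - [0.6,0,0,1,0,0,0]
    - [0.6,0,0,0,0,0,0]

```text
clock: 2.85
position: [444.6, -129.1, 81.8]
ee_rot: [0.224, 0.974, -0.0, -0.001]
contact_force: [-0.8, 0.3, 0.2]
gripper_width: 51.3
```

servo_tool:
  rows:
    - [0,0,0,0,0,0,0]
    - [0,0,0,0,0,0,0]
    - [0,0,0,0,0,0,0]
    - [0,0,0,0,0,0,0]
    - [0,0,0,0,0,0,0]
    - [0,0,0,0,0,0,0]
    - [0,0,0,0,0,0,0]
    - [0,0,0,0,0,0,0]

```text
clock: 3.65
position: [445.6, -129.0, 83.2]
ee_rot: [0.224, 0.975, 0.0, 0.001]
contact_force: [-0.9, 1.3, 6.2]
gripper_width: 13.0
```

servo_tool:
  rows:
    - [0,0,0,-1,0,0,0]
    - [0,0,0,-2,0,0,0]
    - [0,0,0,-3,0,0,0]
    - [0,0,0,-3,0,0,0]
    - [0,0,0,-3,0,0,0]
    - [0,0,0,-2,0,0,0]
    - [0,0,0,0,0,0,-5.4]
    - [0,0,0,0,0,0,-5.4]
    - [0,0,0,0,0,0,-5.4]
    - [0,0,0,0,0,0,0]
    - [0,0,0,0,0,0,0]

```text
clock: 4.75
position: [444.2, -129.0, 222.0]
ee_rot: [0.086, 0.996, 0.0, -0.001]
contact_force: [0.5, 0.2, -3.1]
gripper_width: 13.0
```

```bash
python3 - <<'E'
from h import *
from scipy.spatial.transform import Rotation as R
st=read_state();M=R.from_quat(st['ee_rot']).as_matrix();print(st['clock'],st['position'],st['contact_force'],st['gripper_width'],M.round(3).tolist(),np.degrees(np.arctan2(M[1,0],M[0,0])))
print('err tool',M.T@(np.array([680.3,-81.2,145])-st['position']))
E
```

```text
4.75 [ 444.23684984 -129.00626268  222.02109785] [ 0.50832606  0.16227051 -3.0883619 ] 12.99332644832024 [[-0.985, 0.172, -0.001], [0.172, 0.985, 0.0], [0.001, 0.0, -1.0]] 170.11754884474544
err tool [-224.44601975   87.60486975   76.76503204]
```

servo_tool:
  rows:
    - [0,-1.4,0.6,0,0,0,0]
    - [0,-3,1.2,0,0,0,0]
    - [0,-3,1.2,0,0,0,0]
    - [0,-3,1.2,0,0,0,0]
    - [0,-3,1.2,0,0,0,0]
    - [0,-3,1.2,0,0,0,0]
    - [0,-3,1.1,0,0,0,0]
    - [0,-2,0.7,0,0,0,0]
    - [0,-1,0.4,0,0,0,0]
    - [0,0,0,1.5,0,0,0]
    - [0,0,0,0,0,0,0]
    - [0,0,0,0,0,0,0]

```text
clock: 5.95
position: [680.1, -80.4, 206.9]
ee_rot: [0.085, 0.996, -0.0, -0.001]
contact_force: [-0.1, -0.6, -1.8]
gripper_width: 12.9
```

```bash
python3 - <<'E'
from h import *
from scipy.spatial.transform import Rotation as R
st=read_state();M=R.from_quat(st['ee_rot']).as_matrix();print(st['clock'],st['position'],st['gripper_width'],np.degrees(np.arctan2(M[1,0],M[0,0])))
print('err tool',M.T@(np.array([680.3,-81.2,145])-st['position']))
w=snap('wrist','w2');s=snap('scene','s2');t=snap('top','t2')
c=lambda d,a,b,e,f,k:cv2.resize(d['image'][a:b,e:f,::-1],None,fx=k,fy=k,interpolation=cv2.INTER_CUBIC)
S=c(s,60,210,170,320,2.6);W=c(w,150,410,150,410,1.5)
cv2.imwrite('pics/c2.png',np.hstack([S,W]))
E
```

```text
5.95 [680.07707145 -80.38735836 206.89147941] 12.866534020290592 170.22545872083484
err tool [-0.45343566 -0.7219735  61.89134396]
```

View pics/c2.png

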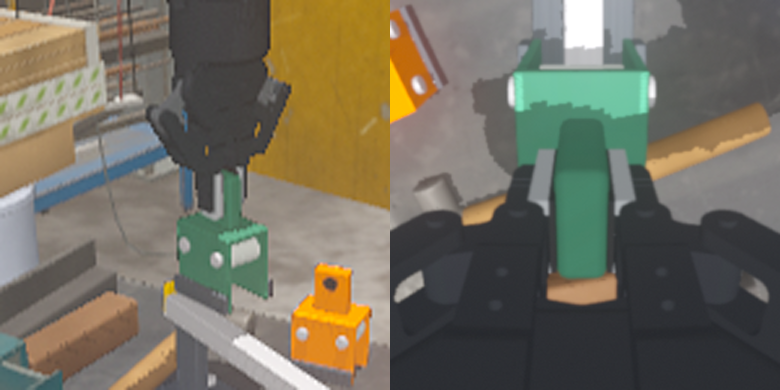

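The hanger is held level, and its centre (crop column about 582) is over the bar centre (about 584). Lower until it touches.

servo_tool:
  rows:
    - [0,0,0,1.4,0,0,0]
    - [0,0,0,1.4,0,0,0]
    - [0,0,0,1.4,0,0,0]
    - [0,0,0,1,0,0,0]
    - [0,0,0,0.4,0,0,0]
    - [0,0,0,0,0,0,0]
    - [0,0,0,0,0,0,0]

```text
clock: 6.8
position: [681.0, -80.3, 151.7]
ee_rot: [0.085, 0.996, -0.0, 0.0]
contact_force: [0.7, 0.9, -2.5]
gripper_width: 13.2
```

servo_tool:
  rows:
    - [0,0,0,0.1,0,0,0]
    - [0,0,0,0.1,0,0,0]
    - [0,0,0,0.1,0,0,0]
    - [0,0,0,0,0,0,0]
    - [0,0,0,0,0,0,0]

```text
clock: 7.3
position: [680.5, -80.3, 148.4]
ee_rot: [0.085, 0.996, -0.0, 0.0]
contact_force: [-0.1, -0.2, -3.2]
gripper_width: 13.4
```

servo_tool:
  rows:
    - [0,0,0,0.1,0,0,0]
    - [0,0,0,0.1,0,0,0]
    - [0,0,0,0,0,0,0]
    - [0,0,0,0,0,0,0]

```text
clock: 7.7
position: [680.5, -80.3, 146.2]
ee_rot: [0.085, 0.996, -0.0, -0.0]
contact_force: [-0.3, 0.4, -1.9]
gripper_width: 13.0
```

servo_tool:
  rows:
    - [0,0,0,0.1,0,0,0]
    - [0,0,0,0,0,0,0]
    - [0,0,0,0,0,0,0]

```text
clock: 8.0
position: [680.8, -80.3, 145.9]
ee_rot: [0.085, 0.996, -0.0, 0.001]
contact_force: [-0.7, 0.6, 0.2]
gripper_width: 13.5
```

servo_tool:
  rows:
    - [0,0,0,0.1,0,0,0]
    - [0,0,0,0,0,0,0]
    - [0,0,0,0,0,0,0]

```text
clock: 8.3
position: [681.3, -80.4, 145.7]
ee_rot: [0.085, 0.996, -0.0, 0.001]
contact_force: [-0.7, 1.1, 5.8]
gripper_width: 13.2
```

Contact is confirmed: the force rose from -3 N to +6 N. Release.

servo_tool:
  rows:
    - [0.7,0,0,0,0,0,0]
    - [0.7,0,0,0,0,0,0]
    - [0.7,0,0,0,0,0,0]
    - [0.7,0,0,0,0,0,0]
    - [0.7,0,0,0,0,0,0]
    - [0.7,0,0,0,0,0,0]
    - [0.7,0,0,0,0,0,0]
    - [0.7,0,0,0,0,0,0]

```text
clock: 9.1
position: [680.5, -80.3, 144.3]
ee_rot: [0.085, 0.996, 0.0, 0.0]
contact_force: [1.2, -0.5, -0.2]
gripper_width: 59.8
```

```bash
python3 - <<'E'
from h import *
st=read_state();print(st['clock'],st['position'],st['gripper_width'],st['contact_force'])
w=snap('wrist','w3');s=snap('scene','s3')
c=lambda d,a,b,e,f,k:cv2.resize(d['image'][a:b,e:f,::-1],None,fx=k,fy=k,interpolation=cv2.INTER_CUBIC)
cv2.imwrite('pics/c3.png',np.hstack([c(s,60,300,170,400,1.7),c(w,0,408,80,470,1.0)]))
E
```

```text
9.1 [680.51468744 -80.27661844 144.31644013] 59.796373066162054 [ 1.22747126 -0.45901005 -0.23520083]
```

View pics/c3.png

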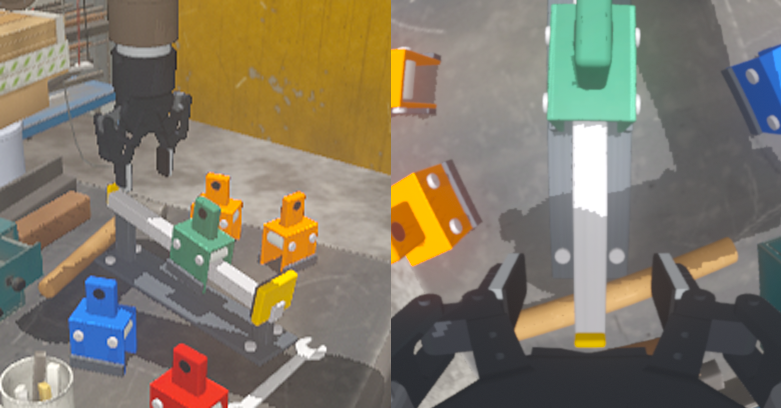

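The hanger is on the rail and rolling by itself: scene crop (204,240), just above the stop at (275,297). I'll raise the arm clear and let it finish.

servo_tool:
  rows:
    - [0.7,0,0,-2,0,0,0]
    - [0.7,0,0,-3,0,0,0]
    - [0.7,0,0,-3,0,0,0]
    - [0.7,0,0,-2,0,0,0]
    - [0.7,0,0,0,0,0,0]
    - [0.7,0,0,0,0,0,0]
    - [0.7,0,0,0,0,0,0]
    - [0.7,0,0,0,0,0,0]
    - [0.7,0,0,0,0,0,0]
    - [0.7,0,0,0,0,0,0]
    - [0.7,0,0,0,0,0,0]
    - [0.7,0,0,0,0,0,0]

```text
clock: 10.4
position: [680.5, -80.3, 244.2]
ee_rot: [0.085, 0.996, 0.0, -0.0]
contact_force: [-0.1, -0.2, 0.2]
gripper_width: 59.9
```

servo_tool:
  rows:
    - [0.7,0,0,0,0,0,0]
    - [0.7,0,0,0,0,0,0]
    - [0.7,0,0,0,0,0,0]
    - [0.7,0,0,0,0,0,0]
    - [0.7,0,0,0,0,0,0]
    - [0.7,0,0,0,0,0,0]
    - [0.7,0,0,0,0,0,0]
    - [0.7,0,0,0,0,0,0]
    - [0.7,0,0,0,0,0,0]
    - [0.7,0,0,0,0,0,0]
    - [0.7,0,0,0,0,0,0]
    - [0.7,0,0,0,0,0,0]

```text
clock: 11.6
position: [680.5, -80.3, 244.3]
ee_rot: [0.085, 0.996, -0.0, 0.0]
contact_force: [-0.2, -0.9, -0.6]
gripper_width: 60.0
```

```bash
python3 - <<'E'
from h import *
st=read_state();print(st['clock'],st['position'],st['contact_force'])
s=snap('scene','s4');t=snap('top','t4')
t0=np.load('pics/top1.npz')
def cen(im,lo,hi,box):
    m=cv2.inRange(cv2.cvtColor(im,cv2.COLOR_RGB2HSV),lo,hi);k=np.zeros_like(m);a,b,c,e=box;k[a:b,c:e]=m[a:b,c:e];x=cv2.moments(k,True);return x['m10']/x['m00'],x['m01']/x['m00'],x['m00']
for d in(t0,t):print('red',cen(d['image'],(172,120,60),(180,255,255),(245,295,175,220)),cen(d['image'],(0,150,60),(4,255,255),(245,295,175,220)))
p3=np.load('pics/s3.npz')['image']
for im in(p3,s['image']):print('green',cen(im,(65,60,30),(90,255,255),(150,270,240,400)))
v=np.array([-.986,.167]);p=np.r_[np.array([596.5,-67])+93*v,38+107];print('expected tab top at stop',proj(s,p),proj(t,p))
c=lambda d,a,b,e,f,k:cv2.resize(d['image'][a:b,e:f,::-1],None,fx=k,fy=k,interpolation=cv2.INTER_CUBIC)
cv2.imwrite('pics/c4.png',np.hstack([c(s,150,310,200,400,2.),c(t,120,280,180,380,2.)]))
E
```

```text
11.6 [680.519936   -80.27155361 244.33024738] [-0.20004576 -0.94101002 -0.61442041]Traceback (most recent call last):
  File "<stdin>", line 7, in <module>
  File "<stdin>", line 6, in cen
ZeroDivisionError: float division by zero
```

```bash
python3 - <<'E'
from h import *
L=lambda n:np.load(f'pics/{n}.npz')
s=L('s4');t=L('t4');t0=L('top1')
def cen(im,lo,hi,box):
    m=cv2.inRange(cv2.cvtColor(im,cv2.COLOR_RGB2HSV),lo,hi);k=np.zeros_like(m);a,b,c,e=box;k[a:b,c:e]=m[a:b,c:e];x=cv2.moments(k,True);n=max(x['m00'],1);return x['m10']/n,x['m01']/n,n
for d in(t0,t):print('red',cen(d['image'],(0,150,60),(4,255,255),(245,295,175,220)),cen(d['image'],(174,100,60),(180,255,255),(245,295,175,220)))
for im in(L('s3')['image'],s['image']):print('green',cen(im,(65,60,30),(90,255,255),(150,270,240,400)))
v=np.array([-.986,.167]);p=np.r_[np.array([596.5,-67])+93*v,38+107];print('expected tab top at stop',proj(s,p),proj(t,p))
c=lambda d,a,b,e,f,k:cv2.resize(d['image'][a:b,e:f,::-1],None,fx=k,fy=k,interpolation=cv2.INTER_CUBIC)
cv2.imwrite('pics/c4.png',np.hstack([c(s,150,310,200,400,2.),c(t,120,280,180,380,2.)]))
E
```

```text
red (196.15962441314554, 268.566510172144, 639.0) (209.0, 264.0, 1.0)
red (0.0, 0.0, 1) (0.0, 0.0, 1)
green (287.1090512540894, 200.93784078516902, 917.0)
green (311.1142433234421, 221.5474777448071, 674.0)
expected tab top at stop (np.float64(316.33245712650285), np.float64(194.26888891020835)) (np.float64(278.63641460831434), np.float64(242.15143207832068))
```

View pics/c4.png

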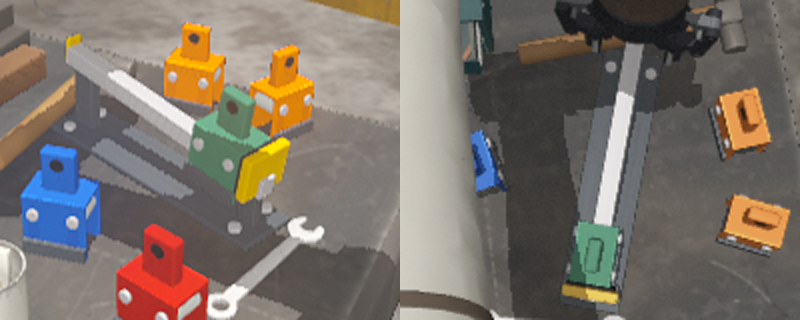

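The hanger is astride the rail against the stop: its tab top is at scene (319,195), and (316,194) is expected. The arm hides red in the top view, so I'll compare red between the scene images, then hand in.

```bash
python3 - <<'E'
from h import *
for n in('scene1','s4'):
    im=np.load(f'pics/{n}.npz')['image'];m=cv2.inRange(cv2.cvtColor(im,cv2.COLOR_RGB2HSV),(0,150,60),(4,255,255));m[:,:250]=0;m[:,310:]=0;m[:255]=0;m[335:]=0
    x=cv2.moments(m,True);print(x['m10']/x['m00'],x['m01']/x['m00'],x['m00'])
s=snap('scene','s5')['image'];print('moved since s4',np.abs(s.astype(int)-np.load('pics/s4.npz')['image'])[180:270,280:350].max())
print(job_done(),read_state()['clock'])
E
```

```text
280.35164835164835 293.997557997558 1638.0
280.40607902735564 293.8924012158055 1645.0
moved since s4 15
the job is handed in; nothing more can be done
the job is handed in; nothing more can be done
```

I gripped the green hanger by its tab and set it astride the upper half of the rail. Contact showed as the force on the tool going from -3 N to +6 N. I then let go, and it rolled down to the stop by itself. The job was handed in at about 12 s on the robot's clock.

- **At the stop:** the tab top is about 3 px from where it should be in the scene view. Two scene images taken just before handing in differed by no more than 15 grey levels around the hanger.
- **Red hanger:** it shifted by about 0.1 px in the scene view, so it is unmoved. The top view could not confirm this because the arm hid it at the end.
- **Arm:** it was clear above the rail and touching nothing.

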